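# Load the sample rack for retest

### The job

Get the sample rack ready: put the two spent orange-ended cassettes that lie on it into the grey discard tray, stand every sample pot with a dotted lid upright in a bay of its own, leaving the bay with the red tag empty, and lay the cassette with the same colour of dot flat and centred on each pot's lid. When all that is done, push the rack's orange lever fully over, away from the robot. Cassettes that have no pot stay off the rack, and the timer, empty pot, marker and dropper stay where they are.

Things in the scene. Friction and masses are not known exactly. Their poses are not given: they have to be found in the camera images.
- rack: fixed rack, 230 x 230 x 20 mm, with a small ear for the lever on its right (-y) side; origin under its centre, -x is the robot side. Four bays, 2 x 2, 110 mm apart, each a square well 64 x 64 mm and 12 mm deep in the grey deck, whose top is 20 mm above the table; a pot stands in it on the base, 8 mm above the table, with 3 mm of play all round
- ready_lever (a joint): orange ready lever on the rack's right-hand ear, angle in rad: about 0 leaning towards the robot (the rack's -x), 1.0 fully over away from the robot (+x); hinge along the rack's y; turns with light friction and stays where left
- ready_lever_tip (a point): centre of the orange ball, 26 mm across, at the tip of the lever, which is 45 mm long from its hinge 30 mm above the table; the ball moves 43 mm over the whole swing
- red_tag: red square tag, 24 x 24 x 4 mm, lying fixed on the rack at the outer corner of the bay that is out of service (about 64 mm diagonally outward from that bay's centre); the other three bays have white tags in the same place; origin under its centre
- discard_tray: fixed grey open tray for spent cassettes, 130 (x) x 90 (y) x 30 mm, walls and floor 4 mm; origin under its centre
- bench_timer: beige bench timer, 62 x 62 x 20 mm, loose bystander
- dropper: thin white plastic dropper lying behind the pots, 12 x 128 x 12 mm, loose bystander
- pot_empty: empty clear pot without lid or dot, 58 mm across, 52 mm high, loose bystander
- marker: blue and white marker lying near the table's front edge, 18 x 132 x 19 mm, loose bystander
- bay_front_left (a point): centre of the rack's front left bay, on its floor (8 mm above the table); front is towards the robot, left is +y
- bay_front_right (a point): centre of the rack's front right bay, on its floor (8 mm above the table); front is towards the robot, left is +y
- bay_back_left (a point): centre of the rack's back left bay, on its floor (8 mm above the table); front is towards the robot, left is +y
- bay_back_right (a point): centre of the rack's back right bay, on its floor (8 mm above the table); front is towards the robot, left is +y
- pot_blue: closed round sample pot with a white lid that bears a blue dot 38 mm across; 56 mm high, lid 61 mm in diameter (the top 15 mm), body 57 mm at the lid tapering below; about 0.09 kg; origin under its centre, z up. Not present in every start
- cassette_blue: flat white test cassette with a blue dot 24 mm across near one end; 91 x 52 x 5 mm, long side along its x, 20 g; origin under its centre
- pot_green: closed round sample pot with a white lid that bears a green dot 38 mm across; 56 mm high, lid 61 mm in diameter (the top 15 mm), body 57 mm at the lid tapering below; about 0.09 kg; origin under its centre, z up. Not present in every start
- cassette_green: flat white test cassette with a green dot 24 mm across near one end; 92 x 53 x 5 mm, long side along its x, 20 g; origin under its centre
- pot_yellow: closed round sample pot with a white lid that bears a yellow dot 38 mm across; 56 mm high, lid 61 mm in diameter (the top 15 mm), body 57 mm at the lid tapering below; about 0.09 kg; origin under its centre, z up. Not present in every start
- cassette_yellow: flat white test cassette with a yellow dot 24 mm across near one end; 89 x 47 x 5 mm, long side along its x, 20 g; origin under its centre
- cassette_pink: flat white test cassette with a pink dot 24 mm across near one end; 89 x 47 x 5 mm, long side along its x, 20 g; origin under its centre
- spent_1: spent test cassette with an orange end and no dot, 91 x 52 x 5 mm, long side along its x, 20 g; origin under its centre; starts lying on the deck across one bay, its underside 20 mm above the table
- spent_2: spent test cassette with an orange end and no dot, 91 x 52 x 5 mm, long side along its x, 20 g; origin under its centre; starts lying on the deck across one bay, its underside 20 mm above the table

How it is judged:
On the way, in this order (a step that is already met when the one before it is completed fails the run):
1. spent cassettes are in the tray, and every pot stands in a bay without the red tag with its cassette on its lid, while the lever still leans towards the robot (((horizontal distance between pot_blue and bay_front_left below 0.012 m and horizontal distance between red_tag and bay_front_left above 0.08 m) or (horizontal distance between pot_blue and bay_front_right below 0.012 m and horizontal distance between red_tag and bay_front_right above 0.08 m) or (horizontal distance between pot_blue and bay_back_left below 0.012 m and horizontal distance between red_tag and bay_back_left above 0.08 m) or (horizontal distance between pot_blue and bay_back_right below 0.012 m and horizontal distance between red_tag and bay_back_right above 0.08 m)) and z of pot_blue in the frame of rack between 0.003 and 0.013 m and angle between each of pot_blue, pot_green, pot_yellow's own z axis and vertical below 0.1 rad and horizontal distance between cassette_blue and pot_blue below 0.02 m and z of cassette_blue in the frame of pot_blue between 0.05 and 0.063 m and angle between each of cassette_blue, cassette_green, cassette_yellow's own z axis and vertical below 0.12 rad and (horizontal distance between cassette_blue and pot_blue below 0.02 m or x of cassette_blue in the frame of rack above 0.12 m or x of cassette_blue in the frame of rack below -0.12 m or y of cassette_blue in the frame of rack above 0.12 m or y of cassette_blue in the frame of rack below -0.12 m) and ((horizontal distance between pot_green and bay_front_left below 0.012 m and horizontal distance between red_tag and bay_front_left above 0.08 m) or (horizontal distance between pot_green and bay_front_right below 0.012 m and horizontal distance between red_tag and bay_front_right above 0.08 m) or (horizontal distance between pot_green and bay_back_left below 0.012 m and horizontal distance between red_tag and bay_back_left above 0.08 m) or (horizontal distance between pot_green and bay_back_right below 0.012 m and horizontal distance between red_tag and bay_back_right above 0.08 m)) and z of pot_green in the frame of rack between 0.003 and 0.013 m and horizontal distance between cassette_green and pot_green below 0.02 m and z of cassette_green in the frame of pot_green between 0.05 and 0.063 m and (horizontal distance between cassette_green and pot_green below 0.02 m or x of cassette_green in the frame of rack above 0.12 m or x of cassette_green in the frame of rack below -0.12 m or y of cassette_green in the frame of rack above 0.12 m or y of cassette_green in the frame of rack below -0.12 m) and ((horizontal distance between pot_yellow and bay_front_left below 0.012 m and horizontal distance between red_tag and bay_front_left above 0.08 m) or (horizontal distance between pot_yellow and bay_front_right below 0.012 m and horizontal distance between red_tag and bay_front_right above 0.08 m) or (horizontal distance between pot_yellow and bay_back_left below 0.012 m and horizontal distance between red_tag and bay_back_left above 0.08 m) or (horizontal distance between pot_yellow and bay_back_right below 0.012 m and horizontal distance between red_tag and bay_back_right above 0.08 m)) and z of pot_yellow in the frame of rack between 0.003 and 0.013 m and horizontal distance between cassette_yellow and pot_yellow below 0.02 m and z of cassette_yellow in the frame of pot_yellow between 0.05 and 0.063 m and (horizontal distance between cassette_yellow and pot_yellow below 0.02 m or x of cassette_yellow in the frame of rack above 0.12 m or x of cassette_yellow in the frame of rack below -0.12 m or y of cassette_yellow in the frame of rack above 0.12 m or y of cassette_yellow in the frame of rack below -0.12 m) and (x of cassette_pink in the frame of rack above 0.12 m or x of cassette_pink in the frame of rack below -0.12 m or y of cassette_pink in the frame of rack above 0.12 m or y of cassette_pink in the frame of rack below -0.12 m) and x of spent_1 in the frame of discard_tray between -0.06 and 0.06 m and y of spent_1 in the frame of discard_tray between -0.04 and 0.04 m and height (world z) of each of spent_1, spent_2 below 0.035 m and x of spent_2 in the frame of discard_tray between -0.06 and 0.06 m and y of spent_2 in the frame of discard_tray between -0.04 and 0.04 m and value of joint ready_lever below 0.4 rad), for 0.2 s.
2. the lever is pushed over, away from the robot (value of joint ready_lever above 0.85 rad), for 0.2 s.
At the end, for the whole second after the job is handed in: pots upright within 12 mm of the centre of bays without the red tag; each one's cassette flat on its lid, within 20 mm of centre; other cassettes' centres off the rack (120 mm out); spent ones in the tray; lever beyond 0.85 rad; bystanders moved under 40 mm; all at rest (((horizontal distance between pot_blue and bay_front_left below 0.012 m and horizontal distance between red_tag and bay_front_left above 0.08 m) or (horizontal distance between pot_blue and bay_front_right below 0.012 m and horizontal distance between red_tag and bay_front_right above 0.08 m) or (horizontal distance between pot_blue and bay_back_left below 0.012 m and horizontal distance between red_tag and bay_back_left above 0.08 m) or (horizontal distance between pot_blue and bay_back_right below 0.012 m and horizontal distance between red_tag and bay_back_right above 0.08 m)) and z of pot_blue in the frame of rack between 0.003 and 0.013 m and angle between each of pot_blue, pot_green, pot_yellow's own z axis and vertical below 0.1 rad and horizontal distance between cassette_blue and pot_blue below 0.02 m and z of cassette_blue in the frame of pot_blue between 0.05 and 0.063 m and angle between each of cassette_blue, cassette_green, cassette_yellow's own z axis and vertical below 0.12 rad and (horizontal distance between cassette_blue and pot_blue below 0.02 m or x of cassette_blue in the frame of rack above 0.12 m or x of cassette_blue in the frame of rack below -0.12 m or y of cassette_blue in the frame of rack above 0.12 m or y of cassette_blue in the frame of rack below -0.12 m) and ((horizontal distance between pot_green and bay_front_left below 0.012 m and horizontal distance between red_tag and bay_front_left above 0.08 m) or (horizontal distance between pot_green and bay_front_right below 0.012 m and horizontal distance between red_tag and bay_front_right above 0.08 m) or (horizontal distance between pot_green and bay_back_left below 0.012 m and horizontal distance between red_tag and bay_back_left above 0.08 m) or (horizontal distance between pot_green and bay_back_right below 0.012 m and horizontal distance between red_tag and bay_back_right above 0.08 m)) and z of pot_green in the frame of rack between 0.003 and 0.013 m and horizontal distance between cassette_green and pot_green below 0.02 m and z of cassette_green in the frame of pot_green between 0.05 and 0.063 m and (horizontal distance between cassette_green and pot_green below 0.02 m or x of cassette_green in the frame of rack above 0.12 m or x of cassette_green in the frame of rack below -0.12 m or y of cassette_green in the frame of rack above 0.12 m or y of cassette_green in the frame of rack below -0.12 m) and ((horizontal distance between pot_yellow and bay_front_left below 0.012 m and horizontal distance between red_tag and bay_front_left above 0.08 m) or (horizontal distance between pot_yellow and bay_front_right below 0.012 m and horizontal distance between red_tag and bay_front_right above 0.08 m) or (horizontal distance between pot_yellow and bay_back_left below 0.012 m and horizontal distance between red_tag and bay_back_left above 0.08 m) or (horizontal distance between pot_yellow and bay_back_right below 0.012 m and horizontal distance between red_tag and bay_back_right above 0.08 m)) and z of pot_yellow in the frame of rack between 0.003 and 0.013 m and horizontal distance between cassette_yellow and pot_yellow below 0.02 m and z of cassette_yellow in the frame of pot_yellow between 0.05 and 0.063 m and (horizontal distance between cassette_yellow and pot_yellow below 0.02 m or x of cassette_yellow in the frame of rack above 0.12 m or x of cassette_yellow in the frame of rack below -0.12 m or y of cassette_yellow in the frame of rack above 0.12 m or y of cassette_yellow in the frame of rack below -0.12 m) and (x of cassette_pink in the frame of rack above 0.12 m or x of cassette_pink in the frame of rack below -0.12 m or y of cassette_pink in the frame of rack above 0.12 m or y of cassette_pink in the frame of rack below -0.12 m) and x of spent_1 in the frame of discard_tray between -0.06 and 0.06 m and y of spent_1 in the frame of discard_tray between -0.04 and 0.04 m and height (world z) of each of spent_1, spent_2 below 0.035 m and x of spent_2 in the frame of discard_tray between -0.06 and 0.06 m and y of spent_2 in the frame of discard_tray between -0.04 and 0.04 m and linear speed of each of pot_blue, pot_green, pot_yellow, cassette_blue, cassette_green, cassette_yellow, cassette_pink below 0.04 m/s and distance of each of bench_timer, pot_empty, marker, dropper from where it was at the start of the episode below 0.04 m and value of joint ready_lever above 0.85 rad); the robot touches nothing.
Of pot_blue, pot_green, pot_yellow only 2 to 3 are there at a start; the rules pass over those that are not, and their reading is None.
At some moment in a run one of spent_1, spent_2, cassette_pink may be knocked a few centimetres aside while the robot is not near it.
It also fails if it takes over 208 s, if anything falls off the work surface, if the arm or the gripper's body presses on something with over 40 N, if the wrist force passes 120 N, or if a joint passes its speed limit or range.

### The arm

A 7-joint arm with a two-finger parallel gripper is mounted at the origin on a cart in front of the work surface, level with it; the furniture and walls round the work are solid. World frame = base frame: x ahead of the robot, y to its left, z up, the work surface at z = 0. Lengths are in m, angles in rad, forces in N, time in s.
With the tool pointing down it reaches from about 0.425 to 0.875 m from the base axis. Payload 8.4 kg.
Tool frame: the origin (TCP) lies on the centre line of the jaws, within the pads' length; the fingertips stand 19 mm ahead of it and the grasp point (between the pads) is the TCP; z points along the fingers, y is the line along which they close (so a half turn about z gives the same grasp; the last joint's range is limited). The gripper opens to 87 mm and grips with 3 to 60 N. Pads are 19 mm wide; open, the fingers measure 117 mm over their backs; the gripper's body (75 mm by 190 mm) begins 51 mm behind the grasp point.
Start: joints at [-1.326, 0.333, 0.04, 1.465, -0.013, 1.343, -0.059], TCP at [0.219, 0.612, 0.242] pointing down, gripper open.
Joint ranges: [-2.58, 2.58], [-0.38, 2.09], [-1.3, 1.39], [0.25, 2.4], [-1.5, 4.64], [0.08, 2.09], [-2.65, 2.65]. Speed limits (rad/s): [2.22, 2.22, 2.79, 2.79, 3.14, 3.14, 3.14].

### API

Orientations are given as a 3x3 rotation matrix whose columns are the frame's x, y, z axes.
In Python, from workcell import robot gives the robot as it stands.
- The arm moves only by the tool play_rows, never from a script. Its argument "plan" is a list of rows, each a list of 7 numbers: the opening, from -1 (shut) to 1 (fully open), then the shift along the world's x, y, z in mm, then the turn, a rotation vector about the world's x, y, z in rad. A call has 1 to 20 rows; each row shifts and turns the commanded pose from where the row before left it; what a row does not reach is not made up. A row lasts 1/12 s, in which the tool goes at most 41.7 mm and 7.16 degrees, less where a joint would pass 70% of its speed; a pose out of reach is approached as far as the arm can. A call with a gripper value outside its range is refused whole. The fingers move at their own pace and stop on an object; the grip force is fixed at half the most. Time passes only in rows, so rows that do not move let the fingers close. It gives the time, the measured TCP pose, the force, the opening and the grip force at its end, in the units of the state.
- robot.observe(): the state, without advancing time (a new reading comes with each control period).
- robot.get_image(name): name is "scene" or "top" or "wrist"; returns (picture, depth): 420x560x3 uint8, blue, green, red; 420x560 float32, m along the optical axis (not along the pixel's ray), 0 where there is no reading.
- robot.camera_info(name): a dict with "K" (3x3 intrinsics, pixels), "R" (3x3) and "t" (3): a world point X has camera coordinates R X + t; the wrist camera has in their place "tool_from_camera" (4x4, takes a point from camera to tool coordinates, whose origin is the TCP and whose axes are the flange's). Camera axes: x right, y down, z forward; pixel columns grow to the right and rows downward; lengths in m; the calibration is good to about 2 mm. The wrist camera is an equidistant fisheye: a pixel r from the principal point sees the ray r / f radians off the axis. A picture is of the moment at which its call begins: read the wrist's pose just before it. camera_info takes no time and is no camera call.
- robot.sign_off(): hands the job in; it is judged then, once.
Trained networks look in the newest picture that a camera, given by its name, has taken for a name from the list of things; names that differ only in an ending like _2 or _b are one class to them, and where a whole thing is asked for, a point or a joint stands for the part that bears it (a point fixed in the world has none). Each returns a list of dicts, best first, with "score" (0 to 1); they miss things now and then, are a little off and sometimes report something else, mostly with a low value. They report only what shows in the picture. A call takes as long as a camera call.
- robot.search_frame(query, camera): "rect" ([left, top, right, bottom] in pixels, round what is visible of it).
- robot.masks_of(query, camera): "mask" (420x560 bool, what is visible of it) and "rect" ([left, top, right, bottom] in pixels, round what is visible of it).
- robot.pinpoint(query, camera): "xy" ([column, row] in pixels: a listed point, or the origin of a listed thing).
The state is a dict: "clock": time; "qpos": joint angles; "dq": joint speeds; "tau": joint torques, N m; "ee_pos": TCP position; "tool_rot": TCP orientation; "force": force on the tool from outside, world axes, zero at the start; "torque": the same for the moment, N m; "gripper_width": finger opening in m; "grasp_force": force on a finger pad.
Only numpy, scipy, OpenCV 4.12 (cv2) and the standard library are available. Lean on these libraries where they do the work, as an engineer would, in place of code of your own. Each camera call takes 0.05 s, during which the arm holds its last target. There are 200 camera calls.

## Working session

There is one attempt and no reset: what is moved stays moved. The work goes in short steps, Python scripts to look and compute and a tool call to move; the robot and the scene stay as the last step left them, time stands still between calls to the robot, and variables do not carry over. Pictures are saved under pics/ and viewed, at most 14 in all, crops included, and the job is handed in when it is done.

Besides the shell and the picture viewer there is one more tool, called after "Call:" as name(argument=value, ...), one argument or row to a line, values as JSON. play_rows: Moves the arm, as the interface text tells. Its arguments: {"type":"object","properties":{"plan":{"type":"array","items":{"type":"array","items":{"type":"number"}}}},"required":["plan"]}

```bash
ls; mkdir -p pics; python3 - <<'E'
from workcell import robot
import cv2,numpy as np
s=robot.observe();print({k:np.round(v,3).tolist() for k,v in s.items()})
for n in("scene","top"):
    p,d=robot.get_image(n);cv2.imwrite(f"pics/{n}0.png",p);np.savez(f"{n}0.npz",p=p,d=d)
for n in("scene","top","wrist"):print(n,robot.camera_info(n))
E
```

```text
pics
{'clock': 0.0, 'qpos': [-1.326, 0.334, 0.04, 1.466, -0.013, 1.343, -0.059], 'dq': [0.002, -0.001, 0.0, -0.001, 0.001, 0.001, -0.001], 'tau': [-0.001, -65.635, 1.335, -40.38, -0.06, 0.045, 0.0], 'ee_pos': [0.219, 0.612, 0.241], 'tool_rot': [[-0.941, 0.337, -0.0], [0.337, 0.941, -0.002], [-0.0, -0.002, -1.0]], 'force': [-0.493, 0.404, 0.039], 'torque': [-0.028, 0.017, -0.02], 'grasp_force': 0.0, 'gripper_width': 0.087}
scene {'K': array([[411.68852066,   0.        , 281.19944103],
       [  0.        , 411.68852066, 201.66493982],
       [  0.        ,   0.        ,   1.        ]]), 'R': array([[ 0.63338533, -0.77363425, -0.01769382],
       [-0.31347122, -0.23560414, -0.91990569],
       [ 0.70750181,  0.58820128, -0.39174028]]), 't': array([-0.37036005,  0.20485327,  0.91213644])}
top {'K': array([[450.97479783,   0.        , 279.40455039],
       [  0.        , 450.97479783, 211.73313039],
       [  0.        ,   0.        ,   1.        ]]), 'R': array([[ 0.01689785, -0.99975347, -0.01440371],
       [-0.98376756, -0.01405025, -0.17889654],
       [ 0.17865006,  0.01719287, -0.98376245]]), 't': array([-0.10523924,  0.49437062,  1.17655517])}
wrist {'K': array([[325.1922621 ,   0.        , 278.75269491],
       [  0.        , 325.1922621 , 205.20718168],
       [  0.        ,   0.        ,   1.        ]]), 'tool_from_camera': array([[-9.16206370e-04, -9.69488644e-01, -2.45134514e-01,
         6.69202976e-02],
       [ 9.99999576e-01, -9.10848414e-04, -1.35226931e-04,
         3.83448552e-04],
       [-9.21794096e-05, -2.45134534e-01,  9.69489067e-01,
        -1.43548077e-01],
       [ 0.00000000e+00,  0.00000000e+00,  0.00000000e+00,
         1.00000000e+00]])}
```

View pics.

View pics/top0.png

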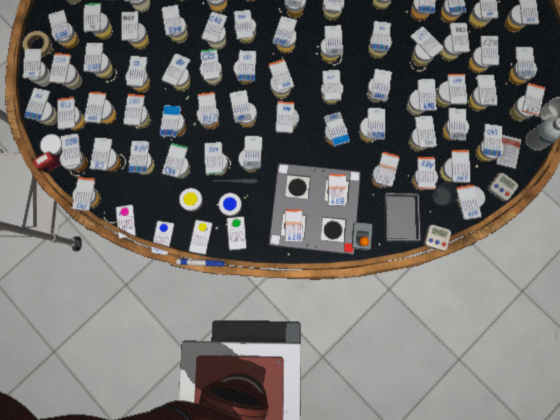

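View pics/scene0.png

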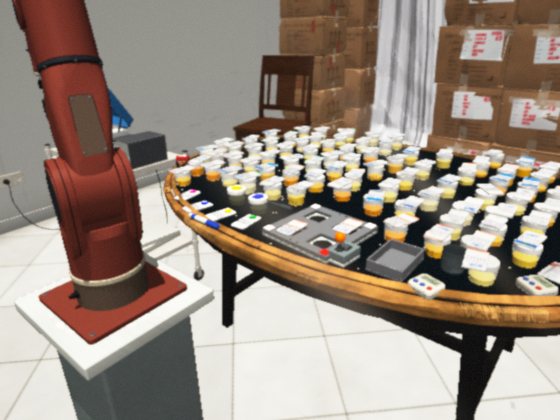

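Top view: pots yellow (191,199) and blue (231,204), no green pot. Cassettes pink (125,217), blue (163,234), yellow (201,236), green (236,232). Spent cassettes lie in the front-left (293,225) and back-right (337,190) bays, the red tag is front right (347,247), tray (403,217), lever (364,240). The scene view agrees.

```bash
cat > h.py <<'E'
from workcell import robot
import numpy as np,cv2
def fixed(cam):
    c=robot.camera_info(cam);R=c["R"];o=-R.T@c["t"]
    def ray(u,v):
        return o,R.T@(np.linalg.inv(c["K"])@[u,v,1])
    return ray
def wrist(s):
    c=robot.camera_info("wrist");K=c["K"];T=c["tool_from_camera"];A=np.eye(4);A[:3,:3]=s["tool_rot"];A[:3,3]=s["ee_pos"];M=A@T
    def ray(u,v):
        x=(u-K[0,2])/K[0,0];y=(v-K[1,2])/K[1,1];r=np.hypot(x,y)+1e-9
        return M[:3,3],M[:3,:3]@np.array([x/r*np.sin(r),y/r*np.sin(r),np.cos(r)])
    return ray
def plane(ray,uv,z):
    o,d=ray(*uv);return o+d*(z-o[2])/d[2]
def tri(r1,r2):
    # midpoint and gap of two rays
    (o1,d1),(o2,d2)=r1,r2;A=np.stack([d1,-d2],1);k=np.linalg.lstsq(A,o2-o1,rcond=None)[0]
    p,q=o1+k[0]*d1,o2+k[1]*d2;return (p+q)/2,np.linalg.norm(p-q)
def pts(ray,mask,d,cam,axis=None):
    # world points of mask pixels by depth (fixed camera)
    v,u=np.nonzero(mask&(d>0));c=robot.camera_info(cam)
    C=np.linalg.inv(c["K"])@np.stack([u,v,np.ones_like(u)])*d[v,u];return (c["R"].T@(C-c["t"][:,None])).T
def maskrect(ray,mask,z):
    # min-area rectangle of the mask projected on plane z: centre, sizes, yaw of long side
    cs,_=cv2.findContours(mask.astype(np.uint8),cv2.RETR_EXTERNAL,cv2.CHAIN_APPROX_NONE)
    c=max(cs,key=cv2.contourArea)[:,0]
    P=np.array([plane(ray,p,z)[:2] for p in c.astype(float)])
    (cx,cy),(w,h),a=cv2.minAreaRect((P*1000).astype(np.float32))
    if w<h:w,h,a=h,w,a+90
    return np.round([cx,cy,w,h],1),round((a+90)%180-90,1)
E
python3 - <<'E'
from h import *
p,d=robot.get_image("top");ray=fixed("top")
for q in["pot_blue","pot_yellow","pot_green","cassette_blue","cassette_yellow","spent_1","cassette_pink","cassette_green","discard_tray","bench_timer","pot_empty","marker","dropper","rack"]:
    for m in robot.masks_of(q,"top")[:3]:
        if m["score"]<.3: continue
        P=pts(ray,m["mask"],d,"top")
        print(q,round(m["score"],2),np.round(m["rect"]).tolist(),*maskrect(ray,m["mask"],.005 if"cas" in q else .02),"medz",np.round(np.median(P[:,2]),3) if len(P) else None)
for q in["bay_front_left","bay_front_right","bay_back_left","bay_back_right","ready_lever_tip","red_tag","rack","discard_tray"]:
    for m in robot.pinpoint(q,"top")[:2]:print(q,round(m["score"],2),np.round(m["xy"],1),np.round(plane(ray,m["xy"],.008)*1000))
E
```

```text
pot_blue 0.39 [272.0, 167.0, 372.0, 252.0] [ 511.8 -216.6  279.5  234.9] 85.3 medz 0.02
pot_yellow 0.56 [179.0, 187.0, 202.0, 212.0] [531.4 150.9  66.2  64.2] 2.7 medz 0.055
pot_green 0.56 [272.0, 166.0, 374.0, 255.0] [ 512.  -217.   273.8  232.2] 85.0 medz 0.02
cassette_blue 0.67 [151.0, 223.0, 172.0, 256.0] [437.2 225.9  62.6  48. ] -6.1 medz 0.006
cassette_blue 0.6 [219.0, 194.0, 240.0, 217.0] [523.2  42.2  63.   62.3] 0.8 medz 0.056
cassette_blue 0.53 [274.0, 168.0, 371.0, 257.0] [ 514.3 -218.8  278.3  234.3] 84.4 medz 0.02
cassette_yellow 0.78 [187.0, 221.0, 211.0, 256.0] [431.4 120.8  91.1  47.9] -9.6 medz 0.006
cassette_yellow 0.41 [114.0, 206.0, 136.0, 236.0] [472.6 333.3  84.6  47.8] 9.8 medz 0.005
spent_1 0.72 [330.0, 175.0, 351.0, 207.0] [ 565.7 -257.6   88.8   47.3] -0.2 medz 0.025
spent_1 0.64 [286.0, 209.0, 305.0, 243.0] [ 464.1 -136.4   88.8   46.7] 0.8 medz 0.025
cassette_pink 0.68 [116.0, 203.0, 138.0, 238.0] [473.6 332.4  87.6  50.4] 10.3 medz 0.005
cassette_green 0.58 [226.0, 220.0, 246.0, 252.0] [442.7  21.8  88.9  46.7] 6.7 medz 0.005
discard_tray 0.74 [117.0, 20
[... 772 characters left out ...]
t 0.76 [289.9 223.9] [ 469. -127.    8.]
bay_front_left 0.25 [440.5 192.3] [ 564. -546.    8.]
bay_front_right 0.94 [334.2 231.9] [ 448. -249.    8.]
bay_back_left 0.71 [294.8 189. ] [ 568. -139.    8.]
bay_back_left 0.21 [435.9 238.3] [ 435. -527.    8.]
bay_back_right 0.69 [336.4 190.1] [ 566. -256.    8.]
ready_lever_tip 0.53 [364.1 242.3] [ 420. -331.    8.]
ready_lever_tip 0.3 [295.1 223.4] [ 470. -141.    8.]
red_tag 0.7 [199.5 237.5] [427. 123.   8.]
red_tag 0.47 [346.7 246.7] [ 408. -283.    8.]
rack 0.93 [316.  212.3] [ 502. -199.    8.]
rack 0.39 [440.8 196.5] [ 552. -546.    8.]
discard_tray 0.97 [399.8 216.4] [ 494. -431.    8.]
discard_tray 0.48 [350.3 243. ] [ 418. -293.    8.]
```

Call:
play_rows(
  plan=[
    [1,16,-28,4,0,0,0.023],
    [1,16,-28,4,0,0,0.023],
    [1,16,-28,4,0,0,0.023],
    [1,16,-28,4,0,0,0.023],
    [1,16,-28,4,0,0,0.023],
    [1,16,-28,4,0,0,0.023],
    [1,16,-28,4,0,0,0.023],
    [1,16,-28,4,0,0,0.023],
    [1,16,-28,4,0,0,0.023],
    [1,16,-28,4,0,0,0.023],
    [1,16,-28,4,0,0,0.023],
    [1,16,-28,4,0,0,0.023],
    [1,16,-28,4,0,0,0.023],
    [1,16,-28,4,0,0,0.023],
    [1,16,-28,4,0,0,0.021],
    [1,0,0,0,0,0,0],
  ],
)

```text
clock: 2.58
ee_pos: [0.4624, 0.1855, 0.3028]
tool_rot: [[-1.0, 0.008, 0.003], [0.008, 1.0, -0.001], [-0.003, -0.0, -1.0]]
force: [-0.3, 0.2, 0.1]
gripper_width: 0.0869
grasp_force: 0.0
```

```bash
cat >> h.py <<'E'
def look(name,qs):
    s=robot.observe();p,_=robot.get_image("wrist");cv2.imwrite(f"pics/{name}.png",p);r=wrist(s);c=robot.camera_info("wrist")
    print("tcp",np.round(s["ee_pos"]*1000,1),"yaw_y",round(np.degrees(np.arctan2(s["tool_rot"][1,1],s["tool_rot"][0,1])),1))
    for q,z in qs:
        for m in robot.masks_of(q,"wrist")[:2]:
            if m["score"]>.4 and m["mask"].sum()>50:print(q,round(m["score"],2),np.round(m["rect"]).tolist(),*maskrect(r,m["mask"],z))
    return r
E
python3 - <<'E'
from h import *
look("w1",[("pot_blue",.05),("pot_yellow",.05),("cassette_blue",.005),("cassette_yellow",.005),("cassette_green",.005),("cassette_pink",.005),("dropper",.01),("marker",.015)])
E
```

```text
tcp [462.4 185.5 302.8] yaw_y 89.5
pot_blue 0.92 [145.0, 194.0, 191.0, 242.0] [511.4  38.6  73.9  57.9] -52.3
pot_yellow 0.67 [223.0, 204.0, 270.0, 253.0] [526.9 145.3  65.1  62.1] -45.9
pot_yellow 0.55 [286.0, 114.0, 332.0, 182.0] [435.5 221.8  59.5  44.6] -10.0
cassette_blue 0.86 [287.0, 112.0, 331.0, 182.0] [439.5 225.3  65.7  47.7] -8.9
cassette_yellow 0.77 [212.0, 117.0, 255.0, 181.0] [430.4 121.4  89.2  48. ] -9.8
cassette_green 0.75 [144.0, 128.0, 184.0, 191.0] [442.4  22.3  88.6  47.7] 6.4
cassette_pink 0.67 [365.0, 148.0, 397.0, 213.0] [473.  332.3  85.9  46.9] 9.9
marker 0.85 [178.0, 91.0, 276.0, 106.0] [360.2 117.1 129.7  16.6] 87.8
```

View pics/w1.png

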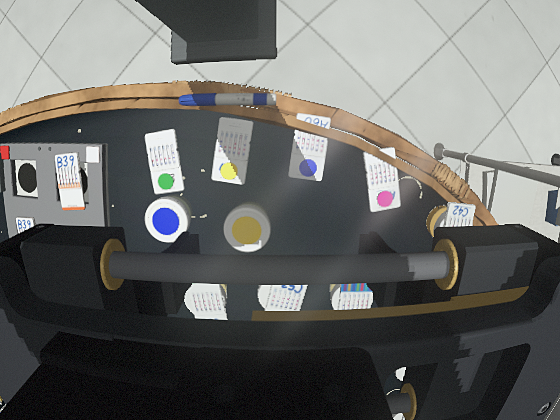

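Call:
play_rows(
  plan=[
    [1,0,-40,0,0,0,0],
    [1,0,-40,0,0,0,0],
    [1,0,-40,0,0,0,0],
    [1,0,-40,0,0,0,0],
    [1,0,-40,0,0,0,0],
    [1,0,-40,0,0,0,0],
    [1,0,-40,0,0,0,0],
    [1,0,-40,0,0,0,0],
    [1,0,-40,0,0,0,0],
    [1,0,0,0,0,0,0],
  ],
)

```text
clock: 3.87
ee_pos: [0.4577, -0.1759, 0.3021]
tool_rot: [[-1.0, 0.01, 0.001], [0.01, 1.0, -0.002], [-0.001, -0.002, -1.0]]
force: [-1.2, -0.5, -0.6]
gripper_width: 0.0871
grasp_force: 0.0
```

The wrist view shows green cassette (164,160), yellow (232,150), blue (308,155), pink (382,180), blue pot (166,219) and yellow pot (246,228). A white "A60" patch sits at the far end of the blue cassette (313,121), so I'll zoom in there.

```bash
python3 - <<'E'
from h import *
p=cv2.imread("pics/w1.png")[80:260,130:410];cv2.imwrite("pics/w1c.png",cv2.resize(p,None,fx=2.8,fy=2.8,interpolation=cv2.INTER_CUBIC))
r=look("w2",[("spent_1",.025),("discard_tray",.03),("rack",.02),("red_tag",.022)])
for q,z in[("bay_front_left",.008),("bay_front_right",.008),("bay_back_left",.008),("bay_back_right",.008),("ready_lever_tip",.068),("red_tag",.022),("discard_tray",0),("rack",0)]:
    for m in robot.pinpoint(q,"wrist")[:1]:print(q,round(m["score"],2),np.round(m["xy"],1),np.round(plane(r,m["xy"],z)*1000))
E
```

```text
tcp [ 457.7 -175.9  302.1] yaw_y 89.4
spent_1 0.9 [202.0, 220.0, 242.0, 257.0] [ 545.2 -256.1   51.1   48.2] -2.7
spent_1 0.6 [288.0, 147.0, 330.0, 214.0] [ 463.  -137.1   88.4   47.2] 0.9
discard_tray 0.93 [81.0, 155.0, 142.0, 246.0] [ 489.3 -426.4  131.7  104.8] 0.1
rack 0.86 [150.0, 123.0, 360.0, 294.0] [ 485.7 -218.9  282.7  179.1] 84.8
rack 0.59 [288.0, 145.0, 328.0, 215.0] [ 464.3 -136.3   89.7   49.8] -0.2
red_tag 0.62 [188.0, 130.0, 207.0, 149.0] [ 405.6 -285.7   24.1   23.5] -2.3
bay_front_left 0.7 [299.9 254. ] [ 576. -147.    8.]
bay_front_right 0.87 [228. 170.] [ 452. -245.    8.]
bay_back_left 0.92 [299.8 253. ] [ 574. -147.    8.]
ready_lever_tip 0.74 [472.4 216.9] [506.  90.  68.]
red_tag 0.69 [196.3 137.4] [ 405. -285.   22.]
discard_tray 0.68 [116.6 197.2] [ 489. -425.   -0.]
rack 0.76 [266.7 207.8] [ 508. -194.    0.]
```

View pics/w1c.png

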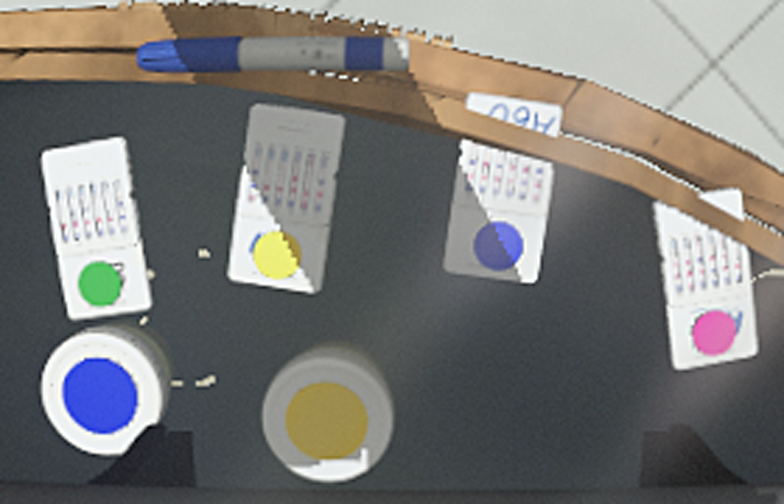

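View pics/w2.png

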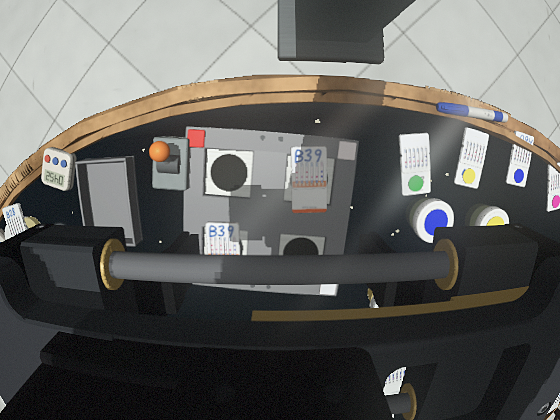

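The crop shows the blue cassette's near end slightly hidden by the wood rim; the A60 patch is its label end. The second wrist view shows tray (110,200), lever ball (160,151), red tag (197,138), spent cassettes at (309,180) and (221,240), and the bays. I'll fit the rack pose from the tags.

```bash
python3 - <<'E'
from h import *
t=fixed("top");p=cv2.imread("pics/top0.png")
# refine tag centres: white/red blobs near guesses
T={}
for n,(u,v) in dict(BL=(281,168),BR=(354,176),FL=(276,239),FR=(347,247)).items():
    w=p[v-9:v+10,u-9:u+10].astype(int)
    m=(w.min(2)>185) if n!="FR" else ((w[...,2]>150)&(w[...,1]<90))
    k,l,st,ce=cv2.connectedComponentsWithStats(m.astype(np.uint8));i=1+np.argmax(st[1:,4]);c=ce[i]+[u-9,v-9]
    T[n]=plane(t,c,.024)*1000;print(n,st[i],np.round(c,1),np.round(T[n],1))
c=sum(T.values())/4;print("centre",np.round(c,1),"x-axis yaw",[round(np.degrees(np.arctan2(*(T[a]-T[b])[[1,0]])),2) for a,b in(("BL","FL"),("BR","FR"))],"y yaw",[round(np.degrees(np.arctan2(*(T[a]-T[b])[[1,0]]))-90,2) for a,b in(("BL","BR"),("FL","FR"))],[round(np.linalg.norm(T[a]-T[b]),1) for a,b in(("BL","FL"),("BR","FR"),("BL","BR"),("FL","FR"))])
# wrist: bay holes, red tag, orange ball, dots
w=cv2.imread("pics/w2.png");s=robot.observe();r=wrist(s)
hsv=cv2.cvtColor(w,cv2.COLOR_BGR2HSV);ht=cv2.cvtColor(p,cv2.COLOR_BGR2HSV)
def blob(h,lo,hi,box):
    m=cv2.inRange(h,np.array(lo),np.array(hi));b=np.zeros_like(m);x0,y0,x1,y1=box;b[y0:y1,x0:x1]=m[y0:y1,x0:x1]
    k,l,st,ce=cv2.connectedComponentsWithStats(b);i=1+np.argmax(st[1:,4]);return ce[i],st[i]
a,sa=blob(hsv,(5,150,120),(18,255,255),(140,130,185,175));b,sb=blob(ht,(5,150,120),(18,255,255),(350,225,380,255))
print("ball",a,sa,b,sb,tri(r(*a),t(*b)))
a,_=blob(hsv,(0,150,100),(4,255,255),(180,120,215,155));print("red wrist",np.round(plane(r,a,.024)*1000,1))
w1=cv2.cvtColor(cv2.imread("pics/w1.png"),cv2.COLOR_BGR2HSV)
s1=dict(ee_pos=np.array([.4624,.1855,.3028]),tool_rot=np.array([[-1,.008,.003],[.008,1,-.001],[-.003,0,-1]]));r1=wrist(s1)
for n,lo,hi,bw,bt in[("potB",(110,120,80),(130,255,255),(140,190,195,245),(218,190,245,218)),("potY",(20,100,80),(35,255,255),(220,200,275,255),(178,186,205,213)),
 ("cB",(110,90,60),(130,255,255),(290,150,325,185),(155,220,172,236)),("cY",(20,100,80),(35,255,255),(210,150,255,185),(193,220,212,236))]:
    a,_=blob(w1,lo,hi,bw);b,_=blob(ht,lo,hi,bt);P,g=tri(r1(*a),t(*b));z=.056 if"pot"in n else .005
    print(n,np.round(a),np.round(b),"tri",np.round(P*1000,1),round(g*1000,1),"planes",np.round(plane(r1,a,z)*1000,1)[:2],np.round(plane(t,b,z)*1000,1)[:2])
E
```

```text
BL [ 7  6  9  8 58] [283.  168.4] [ 622.8 -105.1   24. ]
BR [ 6  5  8  8 59] [354.3 175.7] [ 604.6 -304.    24. ]
FL [ 4  5  9  9 64] [274.9 239. ] [424.  -86.3  24. ]
FR [ 6  5  9  9 70] [348.  247.3] [ 404.4 -284.3   24. ]
centre [ 513.9 -194.9   24. ] x-axis yaw [np.float64(-5.39), np.float64(-5.62)] y yaw [np.float64(-5.25), np.float64(-5.63)] [np.float64(199.7), np.float64(201.1), np.float64(199.8), np.float64(199.0)]
ball [158.58785942 150.96166134] [149 141  20  21 313] [364. 241.] [360 237   9   9  69] (array([ 0.42176245, -0.32657233,  0.03251009]), np.float64(0.001183089112323321))
red wrist [ 407.8 -276.6   24. ]
potB [165. 221.] [229. 203.] tri [514.4  37.3  57.4] 0.3 planes [514.9  36.7] [514.5  37.4]
potY [246. 230.] [190. 199.] tri [525.8 144.   60. ] 0.2 planes [527.3 143.6] [526.5 144.9]
cB [310. 168.] [163. 227.] tri [456.7 230.4  -9.6] 1.4 planes [455.4 228.9] [453.9 226.3]
cY [229. 171.] [202. 227.] tri [457.8 116.8   6.7] 0.5 planes [458.3 116.5] [457.8 117.1]
```

Call:
play_rows(
  plan=[
    [1,1,6,-35,0,0,0],
    [1,1,6,-35,0,0,0],
    [1,1,6,-35,0,0,0],
    [1,1,6,-35,0,0,0],
    [1,1,6,-35,0,0,0],
    [1,1,6,-35,0,0,0],
    [1,0,3,-32,0,0,0],
    [1,0,0,0,0,0,0],
    [1,0,0,0,0,0,0],
  ],
)

```text
clock: 5.27
ee_pos: [0.464, -0.1293, 0.0591]
tool_rot: [[-1.0, 0.001, -0.004], [0.001, 1.0, -0.001], [0.004, -0.001, -1.0]]
force: [0.8, 0.1, 0.8]
gripper_width: 0.0871
grasp_force: 0.0
```

Call:
play_rows(
  plan=[
    [1,0,-8,-9,0,0,0],
    [1,0,0,-9,0,0,0],
    [1,0,0,0,0,0,0],
    [-1,0,0,0,0,0,0],
    [-1,0,0,0,0,0,0],
    [-1,0,0,0,0,0,0],
    [-1,0,0,0,0,0,0],
    [-1,0,0,0,0,0,0],
    [-1,0,0,0,0,0,0],
  ],
)

```text
clock: 6.02
ee_pos: [0.4652, -0.137, 0.0418]
tool_rot: [[-1.0, 0.001, 0.0], [0.001, 1.0, 0.0], [-0.0, 0.0, -1.0]]
force: [0.1, -0.1, 0.2]
gripper_width: 0.0551
grasp_force: 0.0
```

Call:
play_rows(
  plan=[
    [-1,0,0,0,0,0,0],
    [-1,0,0,0,0,0,0],
    [-1,0,0,0,0,0,0],
  ],
)

```text
clock: 6.27
ee_pos: [0.4651, -0.137, 0.0416]
tool_rot: [[-1.0, 0.001, -0.0], [0.001, 1.0, 0.0], [0.0, 0.0, -1.0]]
force: [-1.1, 0.9, 2.6]
gripper_width: 0.0457
grasp_force: 30.0
```

Call:
play_rows(
  plan=[
    [-1,0,0,20,0,0,0],
    [-1,0,0,35,0,0,0],
    [-1,0,0,35,0,0,0],
    [-1,3,-32,0,0,0,0],
    [-1,3,-32,0,0,0,0],
    [-1,3,-32,0,0,0,0],
    [-1,3,-32,0,0,0,0],
    [-1,3,-32,0,0,0,0],
    [-1,3,-32,0,0,0,0],
    [-1,3,-32,0,0,0,0],
    [-1,3,-32,0,0,0,0],
    [-1,1,-32,0,0,0,0],
    [-1,0,0,0,0,0,0],
    [-1,0,0,0,0,0,0],
  ],
)

```text
clock: 7.43
ee_pos: [0.4886, -0.4274, 0.131]
tool_rot: [[-1.0, 0.004, -0.002], [0.004, 1.0, -0.001], [0.002, -0.001, -1.0]]
force: [-0.7, 1.0, -0.6]
gripper_width: 0.0461
grasp_force: 30.0
```

Call:
play_rows(
  plan=[
    [-1,0,0,-30,0,0,0],
    [-1,0,0,-30,0,0,0],
    [-1,0,0,-16,0,0,0],
    [-1,0,0,0,0,0,0],
    [-1,0,0,0,0,0,0],
    [0.5,0,0,0,0,0,0],
    [0.5,0,0,0,0,0,0],
    [0.5,0,0,0,0,0,0],
    [1,0,0,0,0,0,0],
    [1,0,0,30,0,0,0],
    [1,0,0,40,0,0,0],
    [1,8,18,20,0,0,0],
    [1,8,22,0,0,0,0],
    [1,8,22,0,0,0,0],
    [1,8,22,0,0,0,0],
    [1,8,22,0,0,0,0],
    [1,8,22,0,0,0,0],
    [1,8,22,0,0,0,0],
    [1,8,12,0,0,0,0],
    [1,0,0,0,0,0,0],
  ],
)

```text
clock: 9.1
ee_pos: [0.5565, -0.2594, 0.1457]
tool_rot: [[-1.0, -0.004, 0.001], [-0.004, 1.0, 0.001], [-0.001, 0.001, -1.0]]
force: [0.1, 0.1, -0.5]
gripper_width: 0.087
grasp_force: 0.0
```

```bash
python3 - <<'E'
from h import *
p,d=robot.get_image("top");t=fixed("top");cv2.imwrite("pics/top1.png",p)
for m in robot.masks_of("spent_1","top")[:3]:print(round(m["score"],2),np.round(m["rect"]).tolist(),*maskrect(t,m["mask"],.025))
r=look("w3",[("spent_1",.025),("discard_tray",.03)])
cv2.imwrite("pics/c1.png",np.hstack([cv2.resize(p[150:270,260:460],(400,240)),cv2.resize(cv2.imread("pics/w3.png"),(400,300))[:240]]))
E
```

```text
0.92 [391.0, 201.0, 407.0, 234.0] [ 486.8 -419.9   83.1   46.2] 0.9
tcp [ 554.3 -263.5  145.8] yaw_y 90.0
spent_1 0.96 [83.0, 88.0, 131.0, 186.0] [ 489.5 -416.8   83.6   44.7] -0.1
spent_1 0.84 [259.0, 165.0, 319.0, 257.0] [ 560.2 -256.3   79.    48.6] -1.4
```

View pics/c1.png

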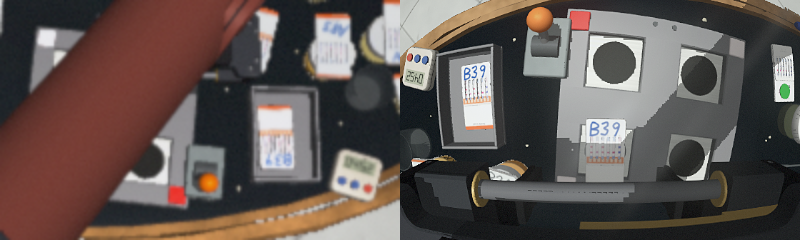

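The left half of the picture shows the first spent cassette flat in the tray (275,140). The right half shows the second still on the back-right bay.

Call:
play_rows(
  plan=[
    [1,10,6,-28,0,0,0],
    [1,0,0,-28,0,0,0],
    [1,0,0,-28,0,0,0],
    [1,0,0,0,0,0,0],
    [1,0,0,0,0,0,0],
  ],
)

```text
clock: 9.77
ee_pos: [0.5627, -0.2581, 0.061]
tool_rot: [[-1.0, 0.003, -0.003], [0.003, 1.0, -0.0], [0.003, -0.0, -1.0]]
force: [0.3, 0.0, 1.4]
gripper_width: 0.0873
grasp_force: 0.0
```

Call:
play_rows(
  plan=[
    [1,2,1,-10,0,0,0],
    [1,0,0,-9,0,0,0],
    [1,0,0,0,0,0,0],
    [-1,0,0,0,0,0,0],
    [-1,0,0,0,0,0,0],
    [-1,0,0,0,0,0,0],
    [-1,0,0,0,0,0,0],
    [-1,0,0,0,0,0,0],
    [-1,0,0,0,0,0,0],
    [-1,0,0,0,0,0,0],
    [-1,0,0,0,0,0,0],
    [-1,0,0,0,0,0,0],
    [-1,0,0,0,0,0,0],
    [-1,0,0,10,0,0,0],
    [-1,0,0,30,0,0,0],
    [-1,0,0,40,0,0,0],
    [-1,0,0,20,0,0,0],
    [-1,0,0,0,0,0,0],
  ],
)

```text
clock: 11.27
ee_pos: [0.5682, -0.2578, 0.1483]
tool_rot: [[-1.0, 0.001, 0.007], [0.001, 1.0, -0.002], [-0.007, -0.002, -1.0]]
force: [0.5, -1.2, -0.1]
gripper_width: 0.0456
grasp_force: 30.0
```

Call:
play_rows(
  plan=[
    [-1,-13,-28,0,0,0,0],
    [-1,-13,-28,0,0,0,0],
    [-1,-13,-28,0,0,0,0],
    [-1,-13,-28,0,0,0,0],
    [-1,-13,-28,0,0,0,0],
    [-1,-13,-28,0,0,0,0],
    [-1,0,-3,-20,0,0,0],
    [-1,0,0,-30,0,0,0],
    [-1,0,0,-30,0,0,0],
    [-1,0,0,-10,0,0,0],
    [-1,0,0,0,0,0,0],
    [-1,0,0,0,0,0,0],
  ],
)

```text
clock: 12.27
ee_pos: [0.4881, -0.4272, 0.0532]
tool_rot: [[-1.0, 0.001, -0.0], [0.001, 1.0, -0.0], [0.0, -0.0, -1.0]]
force: [0.5, -0.1, 0.5]
gripper_width: 0.0458
grasp_force: 30.0
```

Call:
play_rows(
  plan=[
    [0.5,0,0,0,0,0,0],
    [0.5,0,0,0,0,0,0],
    [0.5,0,0,0,0,0,0],
    [1,0,0,0,0,0,0],
    [1,0,0,35,0,0,0],
    [1,0,0,40,0,0,0],
    [1,2,39,15,0,0,0],
    [1,2,39,5,0,0,0],
    [1,2,39,0,0,0,0],
    [1,2,39,0,0,0,0],
    [1,2,39,0,0,0,0],
    [1,2,39,0,0,0,0],
    [1,2,39,0,0,0,0],
    [1,2,39,0,0,0,0],
    [1,2,39,0,0,0,0],
    [1,2,39,0,0,0,0],
    [1,2,39,0,0,0,0],
    [1,2,34,0,0,0,0],
    [1,0,0,0,0,0,0],
    [1,0,0,0,0,0,0],
  ],
)

```text
clock: 13.93
ee_pos: [0.5122, 0.0379, 0.1478]
tool_rot: [[-1.0, -0.003, 0.0], [-0.003, 1.0, 0.0], [-0.0, 0.0, -1.0]]
force: [-0.4, -0.6, -0.6]
gripper_width: 0.0872
grasp_force: 0.0
```

```bash
python3 - <<'E'
from h import *
t=fixed("top");p,d=robot.get_image("top")
for m in robot.masks_of("spent_1","top")[:3]:print(round(m["score"],2),np.round(m["rect"]).tolist(),*maskrect(t,m["mask"],.012))
r=look("w4",[("pot_blue",.05),("pot_yellow",.05)])
E
```

```text
0.68 [391.0, 204.0, 409.0, 235.0] [ 486.3 -426.5   84.3   44.8] 1.4
tcp [512.2  34.9 147.8] yaw_y 89.9
pot_blue 0.81 [242.0, 176.0, 319.0, 256.0] [515.8  36.3  61.7  61. ] -29.3
pot_yellow 0.86 [366.0, 189.0, 446.0, 254.0] [520.8 138.6  69.7  51.4] 70.6
```

Call:
play_rows(
  plan=[
    [1,3,2,-35,0,0,0],
    [1,0,0,-35,0,0,0],
    [1,0,0,-29,0,0,0],
    [1,0,0,0,0,0,0],
    [1,0,0,0,0,0,0],
    [-1,0,0,0,0,0,0],
    [-1,0,0,0,0,0,0],
    [-1,0,0,0,0,0,0],
    [-1,0,0,0,0,0,0],
    [-1,0,0,0,0,0,0],
    [-1,0,0,0,0,0,0],
    [-1,0,0,0,0,0,0],
    [-1,0,0,0,0,0,0],
  ],
)

```text
clock: 15.27
ee_pos: [0.5156, 0.0379, 0.0493]
tool_rot: [[-1.0, 0.001, 0.001], [0.001, 1.0, 0.001], [-0.001, 0.001, -1.0]]
force: [-1.6, -0.5, 7.6]
gripper_width: 0.0588
grasp_force: 30.0
```

Call:
play_rows(
  plan=[
    [-1,0,0,15,0,0,0],
    [-1,0,0,30,0,0,0],
    [-1,0,0,40,0,0,0],
    [-1,4,-26,10,0,0,0],
    [-1,4,-27,0,0,0,0],
    [-1,4,-27,0,0,0,0],
    [-1,4,-27,0,0,0,0],
    [-1,4,-27,0,0,0,0],
    [-1,4,-27,0,0,0,0],
    [-1,4,-27,0,0,0,0],
    [-1,4,-27,0,0,0,0],
    [-1,4,-27,0,0,0,0],
    [-1,4,-27,0,0,0,0],
    [-1,8,-24,0,0,0,0],
    [-1,0,0,0,0,0,0],
    [-1,0,0,0,0,0,0],
    [-1,0,0,-30,0,0,0],
    [-1,0,0,-30,0,0,0],
    [-1,0,0,0,0,0,0],
    [-1,0,0,0,0,0,0],
  ],
)

```text
clock: 16.93
ee_pos: [0.5622, -0.2537, 0.0827]
tool_rot: [[-1.0, -0.0, -0.003], [-0.0, 1.0, 0.001], [0.003, 0.001, -1.0]]
force: [-0.3, -0.6, -0.0]
gripper_width: 0.0592
grasp_force: 30.0
```

```bash
python3 - <<'E'
from h import *
r=look("w5",[("pot_blue",.085)])
w=cv2.imread("pics/w5.png");cv2.imwrite("pics/w5c.png",cv2.resize(w[60:300,80:480],(800,480)))
E
```

```text
tcp [ 562.2 -253.7   82.7] yaw_y 90.0
pot_blue 0.84 [216.0, 196.0, 340.0, 311.0] [ 540.9 -253.2   58.9   28.8] -89.6
```

View pics/w5c.png

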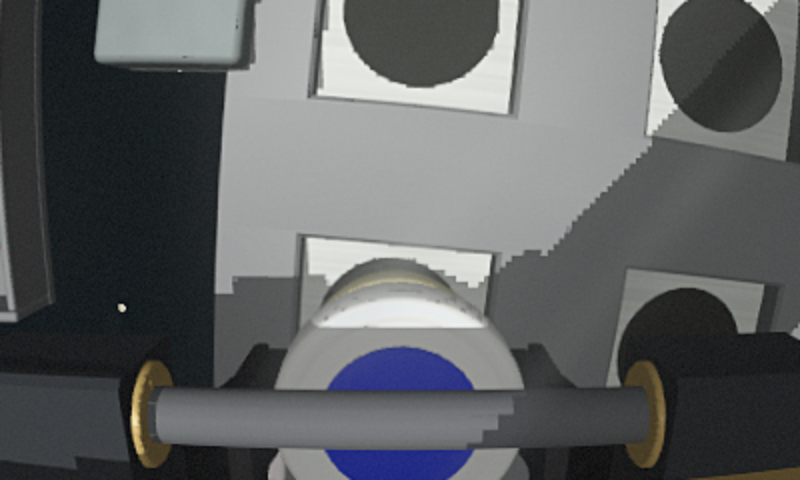

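The pot hangs over the back-right bay. The bay's front deck corners are at about (231.5,177.5) and (326,187.5) in the full picture, and the front-right bay's rear corners at (235.5,109) and (337,117.5).

```bash
python3 - <<'E'
from h import *
r=wrist(robot.observe())
for n,p in[("BRfr",(231.5,177.5)),("BRfl",(326,187.5)),("FRbr",(235.5,109)),("FRbl",(337,117.5))]:print(n,np.round(plane(r,p,.02)*1000,1))
E
```

```text
BRfr [ 531.2 -285.5   20. ]
BRfl [ 537.9 -223.5   20. ]
FRbr [ 486.7 -282.1   20. ]
FRbl [ 492.  -217.2   20. ]
```

```bash
python3 - <<'E'
from h import *
r=wrist(robot.observe());w=cv2.imread("pics/w5.png");h=cv2.cvtColor(w,cv2.COLOR_BGR2HSV)
m=cv2.inRange(h,np.array((110,120,60)),np.array((130,255,255)));m[:200]=0
v,u=np.nonzero(m);P=np.array([plane(r,(a,b),.0894)[:2]*1000 for a,b in zip(u,v)])
print(len(P),"min x edge",P[:,0].min(),"max",P[:,0].max(),"y",P[:,1].min(),P[:,1].max())
E
```

```text
2286 min x edge 545.7386974870361 max 583.9521402928807 y -271.8975758558206 -236.5745028624496
```

Call:
play_rows(
  plan=[
    [-1,1.5,-2,-6,0,0,0],
    [-1,0,0,-8,0,0,0],
    [-1,0,0,-8,0,0,0],
    [-1,0,0,-2,0,0,0],
    [-1,0,0,0,0,0,0],
    [-1,0,0,0,0,0,0],
  ],
)

```text
clock: 17.53
ee_pos: [0.5644, -0.2573, 0.0593]
tool_rot: [[-1.0, 0.001, -0.001], [0.001, 1.0, -0.0], [0.001, -0.0, -1.0]]
force: [-0.1, -0.2, 0.0]
gripper_width: 0.0588
grasp_force: 30.0
```

No contact; lower 2 mm more and release.

Call:
play_rows(
  plan=[
    [-1,0,0,-1.5,0,0,0],
    [-1,0,0,0,0,0,0],
    [0.6,0,0,0,0,0,0],
    [0.6,0,0,0,0,0,0],
    [0.6,0,0,0,0,0,0],
    [1,0,0,0,0,0,0],
    [1,0,0,20,0,0,0],
    [1,0,0,35,0,0,0],
    [1,0,0,35,0,0,0],
    [1,-3,35,0,0,0,0],
    [1,-4,40,0,0,0,0],
    [1,-4,40,0,0,0,0],
    [1,-4,40,0,0,0,0],
    [1,-4,40,0,0,0,0],
    [1,-4,40,0,0,0,0],
    [1,-4,40,0,0,0,0],
    [1,-4,40,0,0,0,0],
    [1,-4,40,0,0,0,0],
    [1,-3,45,0,0,0,0],
    [1,0,0,0,0,0,0],
  ],
)

```text
clock: 19.2
ee_pos: [0.5253, 0.1492, 0.1479]
tool_rot: [[-1.0, -0.01, -0.0], [-0.01, 1.0, 0.003], [0.0, 0.003, -1.0]]
force: [1.0, 1.1, 0.3]
gripper_width: 0.0868
grasp_force: 0.0
```

```bash
python3 - <<'E'
from h import *
p,d=robot.get_image("top");t=fixed("top");cv2.imwrite("pics/top2.png",p)
h=cv2.cvtColor(p,cv2.COLOR_BGR2HSV);m=cv2.inRange(h,np.array((110,120,60)),np.array((130,255,255)));m[:,:300]=0;m[:150]=0;m[250:]=0
k,l,st,ce=cv2.connectedComponentsWithStats(m)
for i in range(1,k):
    if st[i,4]>40:print(st[i],ce[i],np.round(plane(t,ce[i],.064)*1000,1))
P=pts(t,m>0,d,"top");print(np.median(P,0))
look("w6",[("pot_yellow",.05)])
E
```

```text
[332 180  14  13 141] [338.5248227  186.34042553] [ 563.8 -255.3   64. ]
[ 0.56442475 -0.25679152  0.06442186]
tcp [526.  144.7 147.9] yaw_y 90.4
pot_yellow 0.7 [237.0, 174.0, 319.0, 254.0] [527.8 143.4  61.8  61.5] 42.9
pot_yellow 0.68 [337.0, 44.0, 397.0, 147.0] [442.2 212.1  55.1  40.2] -8.2
```

Call:
play_rows(
  plan=[
    [1,1,-1,-35,0,0,0],
    [1,0,0,-35,0,0,0],
    [1,0,0,-29,0,0,0],
    [1,0,0,0,0,0,0],
    [1,0,0,0,0,0,0],
    [-1,0,0,0,0,0,0],
    [-1,0,0,0,0,0,0],
    [-1,0,0,0,0,0,0],
    [-1,0,0,0,0,0,0],
    [-1,0,0,0,0,0,0],
    [-1,0,0,0,0,0,0],
    [-1,0,0,0,0,0,0],
    [-1,0,0,0,0,0,0],
  ],
)

```text
clock: 20.43
ee_pos: [0.5283, 0.1387, 0.0497]
tool_rot: [[-1.0, 0.001, 0.001], [0.001, 1.0, 0.001], [-0.001, 0.001, -1.0]]
force: [-1.2, -0.7, 6.6]
gripper_width: 0.0579
grasp_force: 30.0
```

Call:
play_rows(
  plan=[
    [-1,0,0,15,0,0,0],
    [-1,0,0,30,0,0,0],
    [-1,0,0,40,0,0,0],
    [-1,-6,-25,10,0,0,0],
    [-1,-6,-25,0,0,0,0],
    [-1,-6,-25,0,0,0,0],
    [-1,-6,-25,0,0,0,0],
    [-1,-6,-25,0,0,0,0],
    [-1,-6,-25,0,0,0,0],
    [-1,-6,-25,0,0,0,0],
    [-1,-6,-25,0,0,0,0],
    [-1,-6,-25,0,0,0,0],
    [-1,-6,-25,0,0,0,0],
    [-1,-3,-25,0,0,0,0],
    [-1,0,0,0,0,0,0],
    [-1,0,0,0,0,0,0],
    [-1,0,0,-30,0,0,0],
    [-1,0,0,-30,0,0,0],
    [-1,0,0,0,0,0,0],
    [-1,0,0,0,0,0,0],
  ],
)

```text
clock: 22.1
ee_pos: [0.4637, -0.136, 0.0833]
tool_rot: [[-1.0, 0.0, -0.004], [0.0, 1.0, -0.001], [0.004, -0.001, -1.0]]
force: [0.2, -0.8, -0.9]
gripper_width: 0.058
grasp_force: 30.0
```

```bash
python3 - <<'E'
from h import *
s=robot.observe();r=wrist(s);w,_=robot.get_image("wrist");cv2.imwrite("pics/w7.png",w);h=cv2.cvtColor(w,cv2.COLOR_BGR2HSV)
print(np.round(s["ee_pos"]*1000,1))
m=cv2.inRange(h,np.array((20,100,60)),np.array((35,255,255)));m[:190]=0;m[:,:200]=0;m[:,360:]=0
k,l,st,ce=cv2.connectedComponentsWithStats(m);i=1+np.argmax(st[1:,4]);v,u=np.nonzero(l==i)
P=np.array([plane(r,(a,b),s["ee_pos"][2]+.0065)[:2]*1000 for a,b in zip(u,v)])
print(st[i],"x",P[:,0].min(),P[:,0].max(),"y",P[:,1].min(),P[:,1].max())
cv2.imwrite("pics/w7c.png",cv2.resize(w[100:300,130:430],(750,500)))
E
```

```text
[ 463.7 -136.    83.3]
[ 200  309  160   12 1399] x 485.00774356064045 491.1063946082556 y -175.7001933051738 -94.59852409521264
```

View pics/w7c.png

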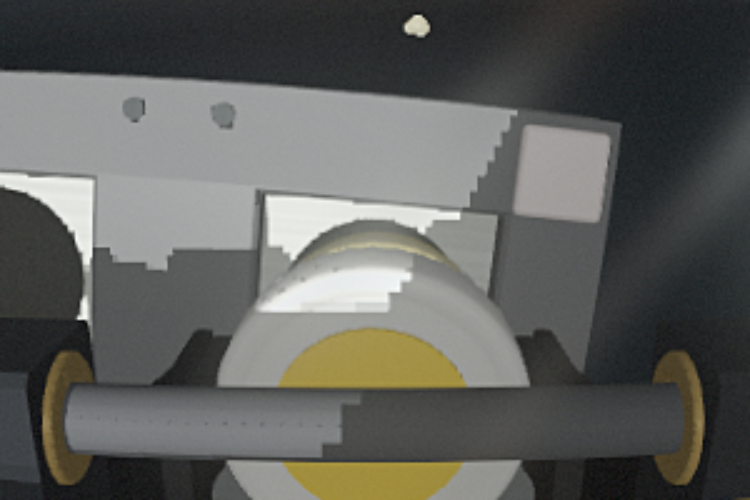

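The pot hangs over the front-left bay. Deck corners are at about (234,176.8) and (329.6,185.2), and the top of the dot at (280,230.8).

```bash
python3 - <<'E'
from h import *
r=wrist(robot.observe())
for n,p,z in[("FLfr",(234,176.8),.02),("FLfl",(329.6,185.2),.02),("dot",(280,230.8),.0898)]:print(n,np.round(plane(r,p,z)*1000,1))
E
```

```text
FLfr [ 431.5 -165.1   20. ]
FLfl [ 437.1 -102.5   20. ]
dot [ 444.9 -135.3   89.8]
```

Call:
play_rows(
  plan=[
    [-1,1.5,-1.5,-6,0,0,0],
    [-1,0,0,-8,0,0,0],
    [-1,0,0,-8,0,0,0],
    [-1,0,0,-3,0,0,0],
    [-1,0,0,0,0,0,0],
    [-1,0,0,0,0,0,0],
  ],
)

```text
clock: 22.65
ee_pos: [0.4661, -0.1383, 0.0589]
tool_rot: [[-1.0, 0.001, -0.001], [0.001, 1.0, -0.0], [0.001, -0.0, -1.0]]
force: [1.3, -0.2, -0.5]
gripper_width: 0.0582
grasp_force: 30.0
```

Call:
play_rows(
  plan=[
    [-1,0,0,-1,0,0,0],
    [-1,0,0,0,0,0,0],
    [0.6,0,0,0,0,0,0],
    [0.6,0,0,0,0,0,0],
    [0.6,0,0,0,0,0,0],
    [1,0,0,0,0,0,0],
    [1,0,0,20,0,0,0],
    [1,0,0,35,0,0,0],
    [1,0,0,35,0,0,0],
    [1,-5,37,0,0,0,-0.024],
    [1,-5,37,0,0,0,-0.024],
    [1,-5,37,0,0,0,-0.024],
    [1,-5,37,0,0,0,-0.024],
    [1,-5,37,0,0,0,-0.024],
    [1,-5,37,0,0,0,-0.024],
    [1,-5,37,0,0,0,-0.025],
    [1,0,0,0,0,0,0],
    [1,0,0,0,0,0,0],
  ],
)

```text
clock: 24.15
ee_pos: [0.431, 0.1226, 0.148]
tool_rot: [[-0.986, 0.165, 0.0], [0.165, 0.986, -0.0], [-0.0, -0.0, -1.0]]
force: [-0.2, -1.3, 0.3]
gripper_width: 0.0871
grasp_force: 0.0
```

```bash
python3 - <<'E'
from h import *
p,d=robot.get_image("top");t=fixed("top");cv2.imwrite("pics/top3.png",p)
h=cv2.cvtColor(p,cv2.COLOR_BGR2HSV);m=cv2.inRange(h,np.array((20,100,80)),np.array((35,255,255)));m[:,:270]=0;m[:170]=0;m[250:]=0;m[:,330:]=0
k,l,st,ce=cv2.connectedComponentsWithStats(m)
for i in range(1,k):
    if st[i,4]>40:print(st[i],ce[i],np.round(plane(t,ce[i],.064)*1000,1),np.median(pts(t,l==i,d,"top"),0))
look("w8",[("cassette_yellow",.005),("cassette_blue",.005)])
E
```

```text
[287 216  14  14 154] [293.5        222.16883117] [ 464.7 -135.7   64. ] [ 0.46496675 -0.13453246  0.06436471]
tcp [431.2 121.  147.9] yaw_y 80.4
cassette_yellow 0.86 [254.0, 148.0, 308.0, 242.0] [430.1 120.8  90.7  48. ] -9.5
cassette_blue 0.59 [364.0, 127.0, 414.0, 223.0] [438.8 224.2  63.7  48.6] -8.3
```

Call:
play_rows(
  plan=[
    [1,0,0,-35,0,0,0],
    [1,0,0,-35,0,0,0],
    [1,0,0,-35,0,0,0],
    [1,0,0,-13,0,0,0],
    [1,0,0,0,0,0,0],
    [1,0,0,0,0,0,0],
  ],
)

```text
clock: 24.85
ee_pos: [0.4314, 0.1196, 0.03]
tool_rot: [[-0.985, 0.171, -0.001], [0.171, 0.985, -0.001], [0.001, -0.002, -1.0]]
force: [0.4, 0.7, 0.7]
gripper_width: 0.087
grasp_force: 0.0
```

Call:
play_rows(
  plan=[
    [1,0,0,-5,0,0,0],
    [1,0,0,-3,0,0,0],
    [1,0,0,0,0,0,0],
    [-1,0,0,0,0,0,0],
    [-1,0,0,0,0,0,0],
    [-1,0,0,0,0,0,0],
    [-1,0,0,0,0,0,0],
    [-1,0,0,0,0,0,0],
    [-1,0,0,0,0,0,0],
    [-1,0,0,0,0,0,0],
    [-1,0,0,0,0,0,0],
    [-1,0,0,0,0,0,0],
    [-1,0,0,0,0,0,0],
  ],
)

```text
clock: 25.93
ee_pos: [0.4313, 0.1209, 0.022]
tool_rot: [[-0.986, 0.169, -0.0], [0.169, 0.986, -0.0], [0.0, -0.0, -1.0]]
force: [0.6, -0.4, 1.2]
gripper_width: 0.0457
grasp_force: 30.0
```

Call:
play_rows(
  plan=[
    [-1,0,0,15,0,0,0],
    [-1,0,0,35,0,0,0],
    [-1,0,0,40,0,0,0],
    [-1,0,0,30,0,0,0],
    [-1,5,-32,0,0,0,0],
    [-1,5,-32,0,0,0,0],
    [-1,5,-32,0,0,0,0],
    [-1,5,-32,0,0,0,0],
    [-1,5,-32,0,0,0,0],
    [-1,5,-32,0,0,0,0],
    [-1,5,-32,0,0,0,0],
    [-1,0,-32,0,0,0,0],
    [-1,0,0,0,0,0,0],
    [-1,0,0,-25,0,0,0],
    [-1,0,0,-22,0,0,0],
    [-1,0,0,0,0,0,0],
    [-1,0,0,0,0,0,0],
  ],
)

```text
clock: 27.35
ee_pos: [0.4653, -0.1354, 0.0946]
tool_rot: [[-0.985, 0.17, -0.003], [0.17, 0.985, -0.001], [0.003, -0.002, -1.0]]
force: [-0.4, 0.1, 0.9]
gripper_width: 0.046
grasp_force: 30.0
```

Call:
play_rows(
  plan=[
    [-1,0,0,-5,0,0,0],
    [-1,0,0,-2.5,0,0,0],
    [-1,0,0,0,0,0,0],
    [-1,0,0,0,0,0,0],
    [0.3,0,0,0,0,0,0],
    [0.3,0,0,0,0,0,0],
    [0.3,0,0,0,0,0,0],
    [0.3,0,0,10,0,0,0],
    [1,0,0,30,0,0,0],
    [1,0,0,30,0,0,0],
    [1,-4,37,0,0,0,0],
    [1,-4,37,0,0,0,0],
    [1,-4,37,0,0,0,0],
    [1,-4,37,0,0,0,0],
    [1,-4,37,0,0,0,0],
    [1,-4,37,0,0,0,0],
    [1,-4,37,0,0,0,0],
    [1,-4,37,0,0,0,0],
    [1,-3,37,0,0,0,0],
    [1,-3,34,0,0,0,0],
  ],
)

```text
clock: 29.02
ee_pos: [0.428, 0.234, 0.1585]
tool_rot: [[-0.986, 0.169, 0.001], [0.169, 0.986, 0.001], [-0.001, 0.001, -1.0]]
force: [0.3, -0.6, 0.5]
gripper_width: 0.0868
grasp_force: 0.0
```

Call:
play_rows(
  plan=[
    [1,0,0,0,0,0,0],
    [1,0,0,0,0,0,0],
  ],
)

```text
clock: 29.18
ee_pos: [0.4281, 0.2335, 0.158]
tool_rot: [[-0.986, 0.166, 0.001], [0.166, 0.986, -0.001], [-0.001, -0.001, -1.0]]
force: [0.1, -0.3, -0.7]
gripper_width: 0.0873
grasp_force: 0.0
```

```bash
python3 - <<'E'
from h import *
p,d=robot.get_image("top");t=fixed("top")
for m in robot.masks_of("cassette_yellow","top")[:2]:print(round(m["score"],2),np.round(m["rect"]).tolist(),*maskrect(t,m["mask"],.069),np.median(pts(t,m["mask"],d,"top"),0))
r=look("w9",[("cassette_blue",.005)])
w=cv2.imread("pics/w9.png");h=cv2.cvtColor(w,cv2.COLOR_BGR2HSV)
m=cv2.inRange(h,np.array((110,90,60)),np.array((130,255,255)));k,l,st,ce=cv2.connectedComponentsWithStats(m)
for i in range(1,k):
    if st[i,4]>150:print(st[i],ce[i],np.round(plane(r,ce[i],.005)*1000,1))
c=np.hstack([cv2.resize(p[160:260,250:400],(390,260)),cv2.resize(w[80:270,180:420],(390,309))[:260]]);cv2.imwrite("pics/w9c.png",c)
E
```

```text
0.58 [282.0, 205.0, 305.0, 238.0] [ 466.2 -133.    89.2   48.6] -9.9 [ 0.46472156 -0.13399436  0.06899719]
0.31 [268.0, 162.0, 371.0, 253.0] [ 502.  -212.9  262.8  222.5] 84.7 [ 0.50413736 -0.20637261  0.01966899]
tcp [428.6 231.  157.9] yaw_y 80.2
cassette_blue 0.84 [246.0, 147.0, 298.0, 239.0] [438.8 225.1  64.7  46.9] -8.0
[179 130  21  20 317] [188.82649842 139.92429022] [360.8 158.2   5. ]
[ 89 144  47  23 664] [111.18674699 156.10090361] [358.2  73.4   5. ]
[265 213  25  24 460] [276.86304348 224.34782609] [455.  224.9   5. ]
```

View pics/w9c.png

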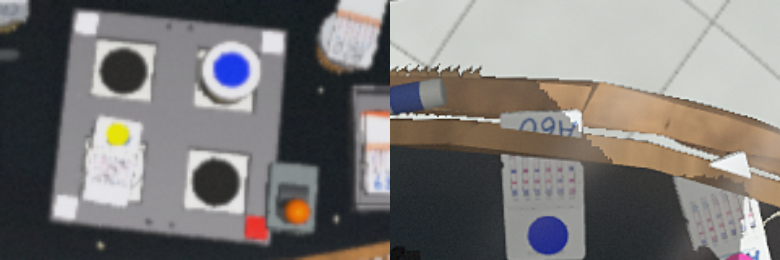

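The left half shows the yellow cassette centred on its pot and the blue pot seated. The right half shows the blue cassette with its near end under the wooden lip, so I'll grip it about 10 mm towards its dot, with the jaws part-open.

Call:
play_rows(
  plan=[
    [0.45,8,-3,-30,0,0,0.024],
    [0.45,0,0,-35,0,0,0],
    [0.45,0,0,-35,0,0,0],
    [0.45,0,0,-26,0,0,0],
    [0.45,0,0,0,0,0,0],
    [0.45,0,0,0,0,0,0],
    [0.45,0,0,0,0,0,0],
  ],
)

```text
clock: 29.97
ee_pos: [0.4374, 0.2287, 0.0331]
tool_rot: [[-0.989, 0.147, 0.001], [0.147, 0.989, 0.001], [-0.001, 0.001, -1.0]]
force: [-0.2, -0.6, -0.5]
gripper_width: 0.0636
grasp_force: 0.0
```

```bash
python3 - <<'E'
from h import *
r=look("w10",[])
w=cv2.imread("pics/w10.png");cv2.imwrite("pics/w10c.png",cv2.resize(w[60:300,100:460],(780,520)))
E
```

```text
tcp [437.4 228.7  33.1] yaw_y 81.6
```

View pics/w10c.png

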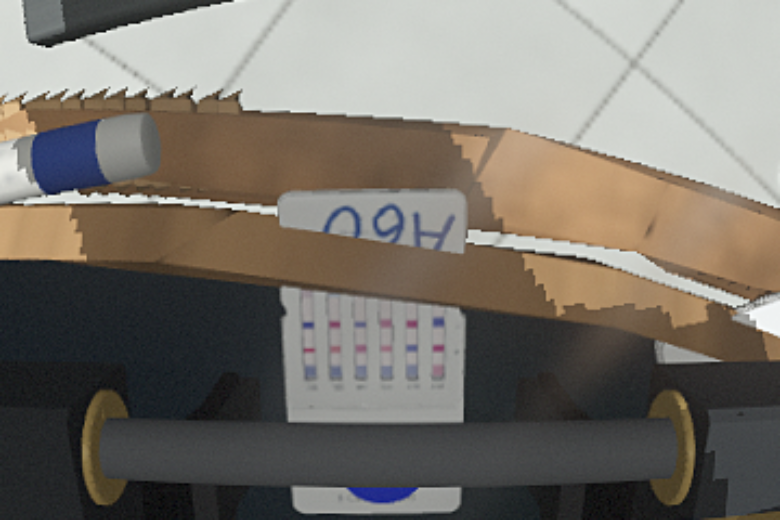

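The wood lip overlaps the cassette's near half only visually, with the fingers inside its edge. I'll grip and slide the cassette out to +x before lifting.

Call:
play_rows(
  plan=[
    [0.45,0,-1,-6,0,0,0],
    [0.45,0,0,-5,0,0,0],
    [0.45,0,0,0,0,0,0],
    [-1,0,0,0,0,0,0],
    [-1,0,0,0,0,0,0],
    [-1,0,0,0,0,0,0],
    [-1,0,0,0,0,0,0],
    [-1,0,0,0,0,0,0],
    [-1,0,0,0,0,0,0],
    [-1,0,0,0,0,0,0],
  ],
)

```text
clock: 30.85
ee_pos: [0.4364, 0.2279, 0.0206]
tool_rot: [[-0.989, 0.145, 0.0], [0.145, 0.989, 0.0], [-0.0, 0.0, -1.0]]
force: [-0.7, -0.2, 2.3]
gripper_width: 0.0462
grasp_force: 30.0
```

Call:
play_rows(
  plan=[
    [-1,8,-1,0.5,0,0,0],
    [-1,15,-2,0,0,0,0],
    [-1,20,-3,0,0,0,0],
    [-1,15,-2,0,0,0,0],
    [-1,0,0,0,0,0,0],
    [-1,0,0,20,0,0,0],
    [-1,0,0,40,0,0,0],
    [-1,0,0,40,0,0,0],
    [-1,0,0,20,0,0,0],
    [-1,0,0,0,0,0,0],
    [-1,0,0,0,0,0,0],
  ],
)

```text
clock: 31.77
ee_pos: [0.4947, 0.2204, 0.142]
tool_rot: [[-0.989, 0.145, 0.002], [0.145, 0.989, 0.002], [-0.001, 0.002, -1.0]]
force: [0.1, -0.4, -0.1]
gripper_width: 0.046
grasp_force: 30.0
```

```bash
python3 - <<'E'
from h import *
s=robot.observe();z=s["ee_pos"][2]-.0206+.005
r=look("w11",[("cassette_blue",z)])
w=cv2.imread("pics/w11.png");h=cv2.cvtColor(w,cv2.COLOR_BGR2HSV)
m=cv2.inRange(h,np.array((110,90,60)),np.array((130,255,255)));m[:,:200]=0;m[:,360:]=0;k,l,st,ce=cv2.connectedComponentsWithStats(m)
for i in range(1,k):
    if st[i,4]>100:print(st[i],ce[i],np.round(plane(r,ce[i],z)*1000,1))
cv2.imwrite("pics/w11c.png",cv2.resize(w[60:300,100:460],(780,520)))
E
```

```text
tcp [494.7 220.4 142. ] yaw_y 81.7
cassette_blue 0.6 [231.0, 152.0, 328.0, 309.0] [468.1 224.7  54.2  46.4] -8.4
[261 285  43  20 681] [281.8825257  292.93098385] [518.5 219.1 126.4]
```

View pics/w11c.png

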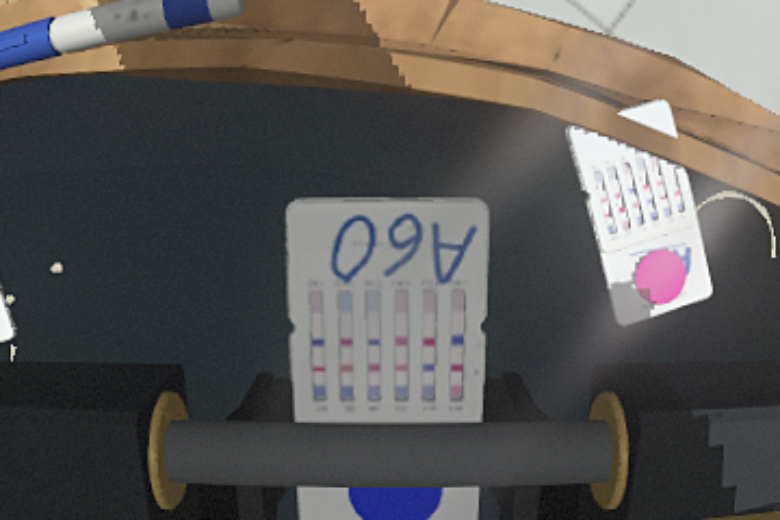

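Call:
play_rows(
  plan=[
    [-1,6,-38,0,0,0,0],
    [-1,6,-38,0,0,0,0],
    [-1,6,-38,0,0,0,0],
    [-1,6,-38,0,0,0,0],
    [-1,6,-38,0,0,0,0],
    [-1,6,-38,0,0,0,0],
    [-1,6,-38,0,0,0,0],
    [-1,6,-38,0,0,0,0],
    [-1,6,-38,0,0,0,0],
    [-1,6,-38,0,0,0,0],
    [-1,6,-38,0,0,0,0],
    [-1,6,-38,0,0,0,0],
    [-1,6,-21,0,0,0,0],
    [-1,0,0,0,0,0,0],
    [-1,0,0,-25,0,0,0],
    [-1,0,0,-22,0,0,0],
    [-1,0,0,0,0,0,0],
    [-1,0,0,0,0,0,0],
  ],
)

```text
clock: 33.37
ee_pos: [0.5709, -0.2562, 0.0921]
tool_rot: [[-0.989, 0.145, -0.004], [0.145, 0.989, 0.001], [0.004, 0.0, -1.0]]
force: [0.4, -0.0, 0.3]
gripper_width: 0.046
grasp_force: 30.0
```

Adjust +2 mm x, lower to about 85.5, release, and retreat to the rack's front to look.

Call:
play_rows(
  plan=[
    [-1,2,-1,-4,0,0,0],
    [-1,0,0,-2.5,0,0,0],
    [-1,0,0,0,0,0,0],
    [-1,0,0,0,0,0,0],
    [0.3,0,0,0,0,0,0],
    [0.3,0,0,0,0,0,0],
    [0.3,0,0,0,0,0,0],
    [0.3,0,0,10,0,0,0],
    [1,0,0,30,0,0,0],
    [1,0,0,40,0,0,0],
    [1,0,0,40,0,0,0],
    [1,0,30,30,0,0,0],
    [1,0,40,0,0,0,0],
    [1,0,40,0,0,0,0],
    [1,0,40,0,0,0,0],
    [1,0,40,0,0,0,0],
    [1,0,30,0,0,0,0],
    [1,0,0,0,0,0,0],
    [1,0,0,0,0,0,0],
  ],
)

```text
clock: 34.95
ee_pos: [0.5744, -0.0365, 0.2376]
tool_rot: [[-0.99, 0.141, 0.0], [0.141, 0.99, 0.001], [-0.0, 0.001, -1.0]]
force: [-0.3, -0.7, -0.3]
gripper_width: 0.087
grasp_force: 0.0
```

```bash
python3 - <<'E'
from h import *
p,d=robot.get_image("top");t=fixed("top");cv2.imwrite("pics/top4.png",p)
for q in("cassette_blue","cassette_yellow","spent_1","cassette_pink"):
    for m in robot.masks_of(q,"top")[:2]:
        if m["score"]>.4:
            z=np.median(pts(t,m["mask"],d,"top")[:,2]);print(q,round(m["score"],2),np.round(m["rect"]).tolist(),*maskrect(t,m["mask"],z),round(z,4))
q,_=robot.get_image("scene");cv2.imwrite("pics/sc4.png",q)
c=np.hstack([cv2.resize(p[150:260,250:430],(430,263)),cv2.resize(q[190:290,250:410],(370,231),interpolation=cv2.INTER_CUBIC)] if 0 else [cv2.resize(p[150:260,250:430],(430,263)),cv2.resize(q[190:290,250:411],(370,263))]);cv2.imwrite("pics/c4.png",c)
r=fixed("scene");h=cv2.cvtColor(q,cv2.COLOR_BGR2HSV);m=cv2.inRange(h,np.array((5,170,120)),np.array((16,255,255)));m[:,:325]=0;m[:,355:]=0;m[:215]=0;m[260:]=0
k,l,st,ce=cv2.connectedComponentsWithStats(m);i=1+np.argmax(st[1:,4]);print(st[i],ce[i])
print("ball tri",tri(r(*ce[i]),t(364.5,241)))
E
```

```text
cassette_blue 0.63 [328.0, 169.0, 349.0, 202.0] [ 565.3 -255.5   88.4   46.7] -7.8 0.0689
cassette_yellow 0.77 [282.0, 203.0, 304.0, 238.0] [ 466.8 -134.4   86.9   45. ] -10.3 0.0686
cassette_yellow 0.67 [330.0, 167.0, 348.0, 202.0] [ 565.2 -255.3   88.7   47.1] -8.5 0.0689
spent_1 0.73 [393.0, 202.0, 410.0, 235.0] [ 486.3 -425.6   90.6   46.9] -1.5 0.014
cassette_pink 0.88 [117.0, 204.0, 136.0, 235.0] [473.5 331.6  90.   52.2] 6.7 0.0052
[335 232  10  10  50] [339.16 237.98]
ball tri (array([ 0.41643998, -0.32090021,  0.06808505]), np.float64(0.0018016743032742695))
```

View pics/c4.png

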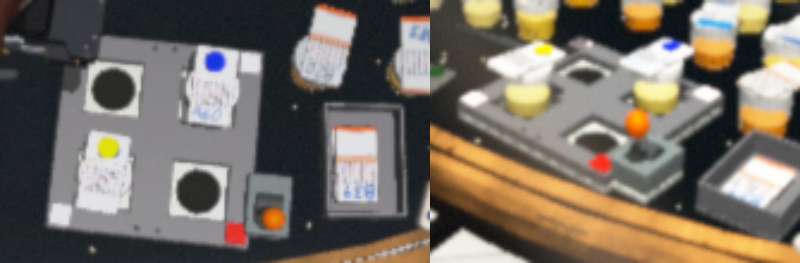

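Both cassettes sit centred on their pots, both spent cassettes are in the tray, and the lever ball is at about (416, -321, 68) mm. Next is the lever.

Call:
play_rows(
  plan=[
    [-1,-20,-28,0,0,0,0],
    [-1,-20,-28,0,0,0,0],
    [-1,-20,-28,0,0,0,0],
    [-1,-20,-28,0,0,0,0],
    [-1,-20,-28,0,0,0,0],
    [-1,-20,-28,0,0,0,0],
    [-1,-20,-28,0,0,0,0],
    [-1,-20,-28,0,0,0,0],
    [-1,-20,-28,0,0,0,0],
    [-1,-27,-32,0,0,0,0],
    [-1,0,0,0,0,0,0],
    [-1,0,0,-35,0,0,0],
    [-1,0,0,-35,0,0,0],
    [-1,0,0,-35,0,0,0],
    [-1,0,0,-35,0,0,0],
    [-1,0,0,-22,0,0,0],
    [-1,0,0,0,0,0,0],
    [-1,0,0,0,0,0,0],
  ],
)

```text
clock: 36.75
ee_pos: [0.3662, -0.3232, 0.0748]
tool_rot: [[-0.989, 0.148, -0.003], [0.148, 0.989, -0.0], [0.003, -0.001, -1.0]]
force: [0.3, 0.1, 0.2]
gripper_width: 0.0009
grasp_force: 0.0
```

Now push from x = 366 towards 432.

Call:
play_rows(
  plan=[
    [-1,10,-1,0,0,0,0],
    [-1,10,-1,0,0,0,0],
    [-1,10,-1,0,0,0,0],
    [-1,10,0,0,0,0,0],
    [-1,10,-1,0,0,0,0],
    [-1,8,0,0,0,0,0],
    [-1,8,0,0,0,0,0],
    [-1,0,0,0,0,0,0],
  ],
)

```text
clock: 37.42
ee_pos: [0.4344, -0.3265, 0.0747]
tool_rot: [[-0.99, 0.144, -0.001], [0.144, 0.99, -0.001], [0.001, -0.001, -1.0]]
force: [-0.1, -0.1, 0.7]
gripper_width: 0.0004
grasp_force: 0.0
```

Call:
play_rows(
  plan=[
    [-1,3,0,0,0,0,0],
    [-1,0,0,0,0,0,0],
  ],
)

```text
clock: 37.58
ee_pos: [0.435, -0.3266, 0.0745]
tool_rot: [[-0.989, 0.146, -0.003], [0.146, 0.989, 0.001], [0.003, 0.0, -1.0]]
force: [-7.3, 1.1, 3.9]
gripper_width: 0.0002
grasp_force: 3.3
```

```bash
cat > ball.py <<'E'
from h import *
q,_=robot.get_image("scene");cv2.imwrite("pics/sc5.png",q)
print(robot.observe()["force"],robot.observe()["ee_pos"])
r=fixed("scene");h=cv2.cvtColor(q,cv2.COLOR_BGR2HSV);m=cv2.inRange(h,np.array((5,170,120)),np.array((16,255,255)));m[:,:320]=0;m[:,375:]=0;m[:205]=0;m[260:]=0
k,l,st,ce=cv2.connectedComponentsWithStats(m)
for i in range(1,k):
    if st[i,4]>8:print(st[i],ce[i],np.round(plane(r,ce[i],.068)*1000,1))
E
python3 ball.py
```

```text
[-6.37081575  0.12831915  2.71026573] [ 0.43498835 -0.32659513  0.07457559]
[352 228   4   8  24] [353.33333333 231.75      ] [ 464.8 -330.7   68. ]
```

At the end stop, with about 7 N. Back off, lift clear and check.

Call:
play_rows(
  plan=[
    [-1,-15,0,0,0,0,0],
    [-1,-30,0,0,0,0,0],
    [-1,-20,0,0,0,0,0],
    [-1,0,0,30,0,0,0],
    [-1,0,0,40,0,0,0],
    [-1,0,0,40,0,0,0],
    [-1,0,0,40,0,0,0],
    [-1,0,20,20,0,0,0],
    [-1,0,0,0,0,0,0],
    [-1,0,0,0,0,0,0],
  ],
)

```text
clock: 38.47
ee_pos: [0.3728, -0.3056, 0.2461]
tool_rot: [[-0.99, 0.142, 0.006], [0.142, 0.99, 0.003], [-0.006, 0.004, -1.0]]
force: [-0.0, 0.0, 0.3]
gripper_width: 0.0006
grasp_force: 0.0
```

```bash
python3 ball.py; python3 - <<'E'
from h import *
p,d=robot.get_image("top");t=fixed("top");q=cv2.imread("pics/sc5.png")
for n in("cassette_blue","cassette_yellow","spent_1","cassette_pink","bench_timer","pot_empty","marker","dropper"):
    for m in robot.masks_of(n,"top")[:1]:
        z=np.median(pts(t,m["mask"],d,"top")[:,2]);print(n,round(m["score"],2),np.round(m["rect"]).tolist(),*maskrect(t,m["mask"],z),round(z,4))
cv2.imwrite("pics/c5.png",np.hstack([cv2.resize(p[150:260,250:430],(430,263)),cv2.resize(q[190:290,250:411],(370,263))]))
E
```

```text
[ 0.28805951 -0.55642073 -0.36725921] [ 0.372037   -0.30579883  0.24486873]
[365 209  10   7  35] [369.2 212.6] [ 589.9 -307.4   68. ]
[345 227  11   9  71] [350.04225352 231.04225352] [ 463.2 -322.3   68. ]
cassette_blue 0.68 [327.0, 170.0, 351.0, 202.0] [ 565.3 -255.6   89.1   46.9] -8.1 0.0689
cassette_yellow 0.6 [280.0, 206.0, 305.0, 241.0] [ 465.5 -134.2   89.6   49.1] -10.3 0.0686
spent_1 0.73 [275.0, 164.0, 370.0, 250.0] [ 511.1 -215.3  273.6  235.2] 85.3 0.0197
cassette_pink 0.62 [116.0, 204.0, 135.0, 235.0] [470.6 333.1  89.3  48.2] 9.0 0.006
bench_timer 0.32 [433.0, 183.0, 459.0, 207.0] [ 557.1 -554.5   73.5   57.5] -45.3 0.0189
pot_empty 0.66 [433.0, 179.0, 459.0, 206.0] [ 557.1 -553.7   71.5   55.3] -47.2 0.0175
marker 0.6 [175.0, 259.0, 229.0, 268.0] [359.1 116.7 131.6  16.1] 88.2 0.0161
dropper 0.67 [231.0, 179.0, 257.0, 184.0] [590.1 -11.2  36.7   8.7] -89.2 0.0111
```

View pics/c5.png

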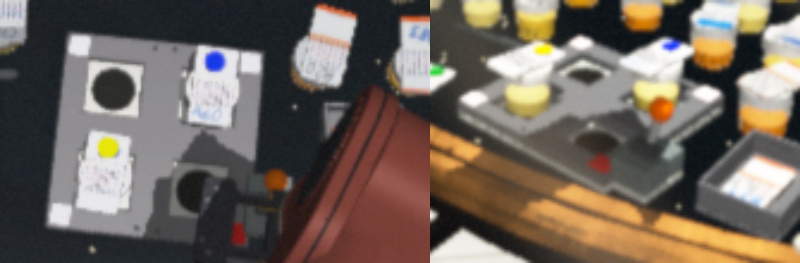

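The lever leans fully over (ball x 416 → 463 mm) and everything else is in place.

```bash
python3 -c "
from workcell import robot
print(robot.sign_off())"
```

```text
the job is handed in; nothing more can be done
None
```

The rack is ready and handed in (no verdict came back): both spent cassettes are in the tray, the blue pot (back-right bay) and yellow pot (front-left bay) carry their cassettes with the red-tag bay empty, and the lever is fully over; there was no green pot, so the green and pink cassettes stayed off the rack.

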